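Hang a wound coil on the drying rack

TASK

The solenoid coil on the bench winder's upright spindle is finished: pull it straight up off the spindle, past its two sprung balls, and hang it on the one empty branch of the drying rack. The rack turns with the knob on its top: bring the empty branch round from the back to your side, then push the coil along the leaning pin until it has clicked past the balls and sits fully home on the collar. Do not ram it, leave the other coils hanging where they are and the other things on the bench undisturbed, and let everything come to rest.

Things in the scene. Friction and masses are not known exactly. Their poses are not given: they have to be found in the camera images.
- coil_center (a point): Centre (half-way up) of the coil to move: copper winding on a black bobbin with two flanges, 50 mm diameter over the flanges, 26 mm high, plain 17.4 mm bore, 0.06 to 0.13 kg. z is the bore's axis; grip it anywhere round its rim, hang it either way up. It starts seated on the spindle, bore upright, its centre 59 mm above the bench.
- spindle_seat (a point): The winder's upright spindle: bullet-nosed steel pin, 14 mm diameter, 48 mm long. Origin on its seat (collar of 25 mm diameter, 46 mm above the bench), z up along the pin. Two sprung balls stand out 3.5 mm from opposite sides, centres 30 mm above the seat, just over the seated coil: pulling a coil off, or pushing one on, over them takes about 6 to 18 N.
- winder: The bench winder that carries the spindle, fixed to the bench. Origin on the bench under the spindle's axis. Foot plate 125 x 95 mm, 10 mm thick; grey gearbox 56 x 56 mm, its top 36 mm above the bench; a hand crank, lower than 35 mm, sticks out along the winder's x to 86 mm from the origin.
- free_socket (a point): Mouth of the clamp sleeve that holds the rack's empty pin, 56 mm out from the turning axis and 123 mm above the bench. z runs along the pin, outward and up, 34 degrees from vertical; y is level, across it. The pin is just like the spindle (14 x 48 mm, nose, collar, two balls at +y and -y, 30 mm from its seat), but its reach is set by hand and differs each time.
- free_branch_ball_l (a joint): Inward travel, m, of the sprung ball on the empty pin's +y side: 0 sprung out (also once it has clicked out behind a home coil), 0.0045 right in. The pin's seat lies 9 to 33 mm from the sleeve's mouth along z; how far is not given, it must be seen or felt. A home coil rests on it, its centre 13 mm farther (22 to 46 mm from the mouth).
- free_branch_ball_r (a joint): The same for the ball on the empty pin's -y side. With the balls at rest a coil pushed along the pin first meets them with its centre about 46 mm beyond the seat, and stops on the collar 33 mm farther in. The pin is clamped fast; the collar's rubber facing gives up to 2.5 mm at 17 N.
- rack: The drying rack; origin on the bench under its turning axis. Its round grey foot, 130 mm in diameter, is fixed to the bench.
- knob_grip (a point): Centre of the rack's black fluted round knob, 40 mm diameter, 30 mm high, on top of the mast on the turning axis, 229 mm above the bench; grip it at any angle from above. It turns together with the four branches, 90 degrees apart, whose pin tips are at most 190 mm above the bench and 102 mm from the axis. 
- tree (a joint): Angle of the turning rack, rad, 0 at the start, growing anticlockwise seen from above; no stops. It turns with a light friction of about 0.05 N m and stays where it is left. At the start the empty branch points away from the robot (75 to 180 degrees from the robot's side).
- hung_coil_1_center (a point): Centre of a coil of the same kind that hangs fully home on branch 1 (90 degrees anticlockwise from the empty branch, seen from above); loose, held by its sprung balls. To stay there.
- hung_coil_2_center (a point): Centre of a coil of the same kind that hangs fully home on branch 2 (180 degrees anticlockwise from the empty branch, seen from above); loose, held by its sprung balls. To stay there.
- hung_coil_3_center (a point): Centre of a coil of the same kind that hangs fully home on branch 3 (270 degrees anticlockwise from the empty branch, seen from above); loose, held by its sprung balls. To stay there.
- branch_1: Branch 1, occupied by hung coil 1: a pin like the empty one. Origin on its seat, z along the pin, outward and up.
- branch_2: Branch 2, occupied by hung coil 2: a pin like the empty one. Origin on its seat, z along the pin, outward and up.
- branch_3: Branch 3, occupied by hung coil 3: a pin like the empty one. Origin on its seat, z along the pin, outward and up.
- screwdriver_amber: Amber-handled screwdriver, 165 mm long, 30 mm thick, lying between the rack and the winder. Not to be disturbed.
- spare_bracket: Bent zinc bracket, 80 x 50 x 23 mm, lying on the bench. Not to be disturbed.
Not all that is in view belongs to the job. What is shaped like the part that bears hung_coil_2_center but red or yellow is not meant.

How it is judged (in metres and radians):
At the end, for the whole second after the job is handed in: The rack has been turned (over 0.6 rad) and rests. The coil sits home on the once empty pin: centre 19.5 to 48.5 mm from the sleeve's mouth, within 4 mm of the axis and 0.12 rad of its direction, both balls clicked out behind it (under 0.6 mm in). The other three coils are still home (z of coil_center in the frame of free_socket between 0.0195 and 0.0485 m and x of coil_center in the frame of free_socket between -0.004 and 0.004 m and y of coil_center in the frame of free_socket between -0.004 and 0.004 m and angle between the z axis of coil_center and the z axis of free_socket, either way round below 0.12 rad and value of joint each of free_branch_ball_l, free_branch_ball_r below 0.0006 m and z of hung_coil_1_center in the frame of branch_1 between 0.009 and 0.0155 m and x of hung_coil_1_center in the frame of branch_1 between -0.004 and 0.004 m and y of hung_coil_1_center in the frame of branch_1 between -0.004 and 0.004 m and angle between the z axis of hung_coil_1_center and the z axis of branch_1, either way round below 0.12 rad and z of hung_coil_2_center in the frame of branch_2 between 0.009 and 0.0155 m and x of hung_coil_2_center in the frame of branch_2 between -0.004 and 0.004 m and y of hung_coil_2_center in the frame of branch_2 between -0.004 and 0.004 m and angle between the z axis of hung_coil_2_center and the z axis of branch_2, either way round below 0.12 rad and z of hung_coil_3_center in the frame of branch_3 between 0.009 and 0.0155 m and x of hung_coil_3_center in the frame of branch_3 between -0.004 and 0.004 m and y of hung_coil_3_center in the frame of branch_3 between -0.004 and 0.004 m and angle between the z axis of hung_coil_3_center and the z axis of branch_3, either way round below 0.12 rad and (value of joint tree above 0.6 rad or value of joint tree below -0.6 rad) and velocity of joint tree between -0.05 and 0.05 rad/s and linear speed of coil below 0.02 m/s); the robot touches nothing.
It fails at once if the coil is rammed against the rack with more than 70 N (contact force between coil and rack above 70 N).
It fails at once if the screwdriver or the bracket is shifted by more than 25 mm (distance of any of screwdriver_amber, spare_bracket from where it was at the start of the episode above 0.025 m).
It also fails if it takes over 67 s, if anything falls off the work surface, if the arm or the gripper's body presses on something with over 40 N, if the wrist force passes 120 N, or if a joint passes its speed limit or range.

ROBOT

A 6-joint arm with a two-finger parallel gripper is mounted at the origin on a cart in front of the work surface, level with it; the furniture and walls round the work are solid. World frame = base frame: x ahead of the robot, y to its left, z up, the work surface at z = 0. Lengths are in mm, angles in rad, forces in N, time in s.
With the tool pointing down it reaches from about 425 to 950 mm from the base axis. Payload 3.5 kg.
Tool frame: the origin (TCP) lies on the centre line of the jaws, within the pads' length; the fingertips stand 22 mm ahead of it and the grasp point (between the pads) lies 3 mm ahead of it; z points along the fingers, y is the line along which they close (so a half turn about z gives the same grasp; the last joint's range is limited). The gripper opens to 85 mm and grips with 20 to 120 N. Pads are 22 mm wide; open, the fingers measure 114 mm over their backs; the gripper's body (76 mm by 85 mm) begins 54 mm behind the grasp point. The pads swing forward as they close: fully open they stand 13 mm farther back than shut.
Start: joints at [-1.372, 0.286, 1.577, -0, 1.279, -0.15], TCP at [230.718, -634.331, 253.325] pointing down, gripper open.
Joint ranges: [-2.77, 2.77], [-0.9, 2.22], [0.21, 2.48], [-1.53, 4.67], [0.24, 2.81], [-2.84, 2.84]. Speed limits (rad/s): [2.79, 2.79, 3.14, 3.14, 3.14, 3.14].

INTERFACE

Orientations are given as a unit quaternion [x, y, z, w].
In Python, from rig import * gives the robot as it stands.
- The arm moves only by the shell command python3 -m inch 'ROWS' [OPENING] [FORCE]. ROWS is JSON, a list of rows, each an object of numbers: "x", "y", "z": the shift along the tool's x, y, z scaled (see below); "twist": the turn about the tool's z scaled (see below). A call has exactly 8 rows; each row is the pose to reach, as a shift and turn from the pose commanded when the call began, along the tool's axes at that moment, turning the shorter way round; what a row does not reach only later rows make up. The controller multiplies each number of a shift by 0.1 m and each number of a turn by 180 degrees. A row lasts 1/12 s, in which the tool goes at most 41.7 mm and 7.16 degrees, less where a joint would pass 70% of its speed; a pose out of reach is approached as far as the arm can. A call with a number of a shift or a turn outside -1 to 1 is refused whole. A call with a gripper value outside its range is refused whole. OPENING is the opening, from -1 (shut) to 1 (fully open), so that 0 is half open, set as the call begins (- or left out, the last holds). The fingers move at their own pace and stop on an object; FORCE is the grip in N (left out, the last holds). Time passes only in rows, so rows that repeat a pose let the fingers close, or fill a call up. It gives the time, the measured TCP pose, the force, the opening and the grip force at its end, in the units of the state.
- get_obs(): the state, without advancing time (a new reading comes with each control period).
- snapshot(name): name is "scene" or "top" or "wrist"; returns a dict with "frame" (480x640x3 uint8, red, green, blue), "fov_y" (degrees; the focal length in pixels is half the picture's height over the tangent of half this angle, whatever the lens; pixels are square), "cx", "cy" (the principal point, pixels), "dist" ([k1, k2, p1, p2, k3] as OpenCV has them; the pictures are not rectified), "R" (3x3) and "t" (3): a world point X has camera coordinates R X + t. Camera axes: x right, y down, z forward; pixel columns grow to the right and rows downward; lengths in mm; the calibration is good to about 2 mm. A picture is of the moment at which its call begins. There is no depth.
- close_job(): hands the job in; it is judged then, once.
The state is a dict: "time_s": time; "joint_positions": joint angles; "qvel": joint speeds; "joint_torque": joint torques, N m; "tool_pos": TCP position; "tcp_rot": TCP orientation; "wrist_force": force on the tool from outside, world axes, zero at the start; "ft_torque": the same for the moment, N m; "grip_width": finger opening in mm; "finger_force": force on a finger pad.
Only numpy, scipy, OpenCV 4.12 (cv2) and the standard library are available. Lean on these libraries where they do the work, as an engineer would, in place of code of your own. Each camera call takes 0.05 s, during which the arm holds its last target. There are 200 camera calls.

## Working session

There is one attempt and no reset: what is moved stays moved. The work goes in short steps, Python scripts to look and compute and a shell command to move; the robot and the scene stay as the last step left them, time stands still between calls to the robot, and variables do not carry over. Pictures are saved under pics/ and viewed, at most 10 in all, crops included, and the job is handed in when it is done.

```bash
ls; mkdir -p pics
cat > h.py <<'E'
from rig import *
import numpy as np, cv2
def K(s):
    f=240/np.tan(np.radians(s["fov_y"])/2); return np.array([[f,0,s["cx"]],[0,f,s["cy"]],[0,0,1.]])
def ray(s,uv):
    p=cv2.undistortPoints(np.array([[uv]],float),K(s),np.array(s["dist"],float))[0,0]
    R=np.array(s["R"]);t=np.array(s["t"]); return -R.T@t, R.T@np.array([p[0],p[1],1.])
def plane(s,uv,z):
    o,d=ray(s,uv); return o+d*(z-o[2])/d[2]
def proj(s,X):
    R=np.array(s["R"]);t=np.array(s["t"],float)
    return cv2.projectPoints(np.array(X,float).reshape(-1,3),cv2.Rodrigues(R)[0],t,K(s),np.array(s["dist"],float))[0][:,0]
def tri(s1,u1,s2,u2):
    o1,d1=ray(s1,u1);o2,d2=ray(s2,u2)
    a=np.linalg.lstsq(np.c_[d1,-d2],o2-o1,rcond=None)[0]
    p,q=o1+a[0]*d1,o2+a[1]*d2; return (p+q)/2,np.linalg.norm(p-q)
def save(s,n): cv2.imwrite(f"pics/{n}.png",s["frame"][:,:,::-1])
E
python3 - <<'E'
from h import *
print(get_obs())
import pickle
for n in("scene","top"):
    s=snapshot(n); save(s,n); pickle.dump(s,open(n+".pkl","wb")); print(n,s["fov_y"],s["cx"],s["cy"],s["dist"],-np.array(s["R"]).T@np.array(s["t"]))
E
```

```text
pics
{'time_s': 0.0, 'joint_positions': array([-1.37202738e+00,  2.87154680e-01,  1.57815133e+00,  3.25706064e-05,
        1.27855054e+00, -1.49996537e-01]), 'qvel': array([ 0.00279599, -0.00080201,  0.00055718,  0.00020556,  0.00152134,
       -0.00139903]), 'joint_torque': array([ 1.10784302e-03, -4.05970824e+01, -2.92628145e+01, -2.71197827e-06,
        5.73693032e-03,  5.24442058e-06]), 'tool_pos': array([ 230.59332924, -633.77019601,  251.96831282]), 'tcp_rot': array([ 9.84834007e-01,  1.73495524e-01, -1.20163904e-05, -1.13199363e-03]), 'wrist_force': array([-0.33966274,  0.80469399,  0.3749624 ]), 'ft_torque': array([-0.01462991, -0.0035138 , -0.00942958]), 'finger_force': 0.0, 'grip_width': 85.36631769948828}
scene 45.14648972785514 321.0427453741619 245.85730882987974 [-0.17409358  0.          0.          0.          0.        ] [-458.71834455  640.81486815  684.54643037]
top 50.13293931863882 322.741025373025 236.65079878551467 [0.01469597 0.         0.         0.         0.        ] [ 493.36147922   24.69652421 1079.06974007]
```

View pics/scene.png

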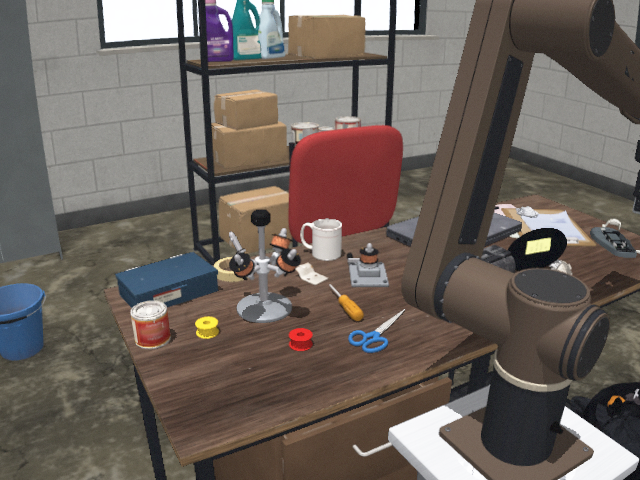

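View pics/top.png

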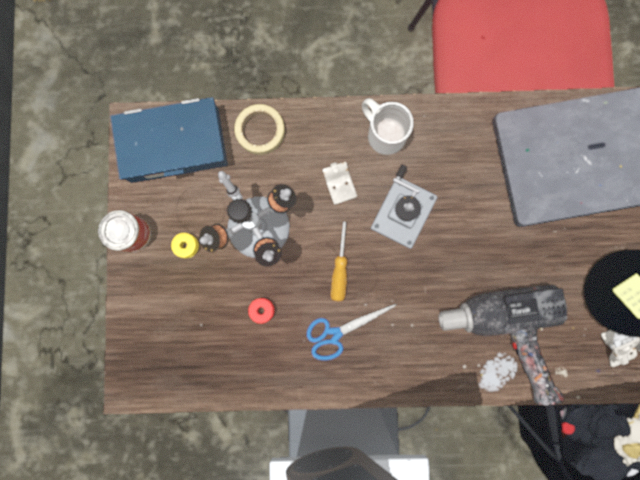

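The scene view shows the rack at about (264,290), the winder with its coil at (369,260), the screwdriver at (348,303), the bracket at (312,272), and the red (300,340) and yellow (207,327) decoy spools. In the top view the knob is at (238,210), the empty pin points up-left to about (225,180), the hung coils are at (282,197), (266,251) and (212,238), and the winder coil is at (407,208). I'll enlarge to confirm.

Run:
```python
from h import *
import pickle
T=pickle.load(open("top.pkl","rb"));S=pickle.load(open("scene.pkl","rb"))
a=cv2.resize(T["frame"][160:275,180:445],None,fx=3,fy=3,interpolation=cv2.INTER_CUBIC)
b=cv2.resize(S["frame"][200:325,210:400],None,fx=2,fy=2,interpolation=cv2.INTER_CUBIC)
im=np.zeros((600,800,3),np.uint8); im[:345,:795]=a; im[348:598,:380]=b
cv2.imwrite("pics/crop.png",im[:,:,::-1])
# predicted scale checks
print("bench foot",plane(T,(258,226),0),"knob",plane(T,(238,210),244),"coil",plane(T,(408,208),72))
print(tri(T,(238,210),S,(261,216)), tri(T,(408,208),S,(369,250)))
def blob(s,lo,hi,box):
    x0,x1,y0,y1=box; h=cv2.cvtColor(s["frame"],cv2.COLOR_RGB2HSV)[y0:y1,x0:x1]
    m=cv2.inRange(h,np.array(lo),np.array(hi)); n,l,st,c=cv2.connectedComponentsWithStats(m)
    return [(st[i][4],(c[i]+[x0,y0]).round(1),st[i][:4]) for i in range(1,n) if st[i][4]>60]
print("dark top",blob(T,(0,0,0),(180,255,45),(190,440,170,270)))
print("dark scene",blob(S,(0,0,0),(180,255,45),(220,400,200,290)))
```

```text
bench foot [629.05560442 177.77183811   0.        ] knob [625.80133429 175.87706554 244.        ] coil [ 648.07893225 -130.0874195    72.        ]
(array([626.45114934, 175.66026585, 230.56803138]), np.float64(5.907328385135708)) (array([ 647.23947783, -130.97127185,   73.01081526]), np.float64(2.4861136027539383))
dark top []
dark scene [(np.int32(257), array([260.1, 217.5]), array([31, 10, 19, 16], dtype=int32)), (np.int32(173), array([288.9, 257.1]), array([52, 45, 28, 21], dtype=int32)), (np.int32(148), array([239.2, 263.1]), array([10, 53, 19, 20], dtype=int32))]
```

View pics/crop.png

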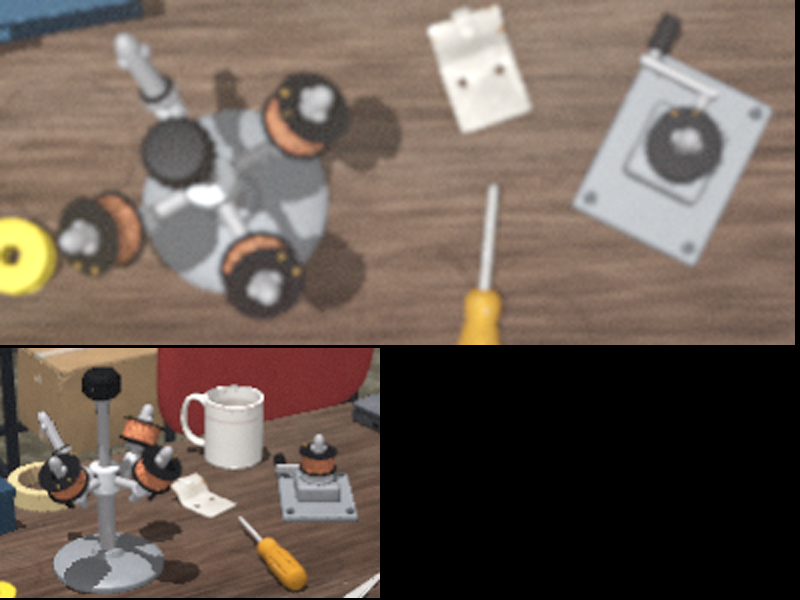

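The enlarged crop confirms three things. The copper coil on the winder is at top-view (408,208); the decoys are the plain red (261,311) and yellow (185,245) spools. The empty pin's tip is at (222,175) and the knob is at (239.3,210.7).

```bash
cat >> h.py <<'E'
def to(X,yaw=None):
    """shift in tool axes (units of 0.1 m) and twist (units of 180 deg) to reach world TCP X / tool-x yaw deg"""
    from scipy.spatial.transform import Rotation as Ro
    o=get_obs(); R=Ro.from_quat(o["tcp_rot"]).as_matrix()
    d=R.T@(np.array(X,float)-o["tool_pos"]); y=np.degrees(np.arctan2(R[1,0],R[0,0]))
    print("tcp",o["tool_pos"].round(1),"yaw",y.round(2),"t",round(o["time_s"],2),"F",o["wrist_force"].round(1),"w",round(o["grip_width"],1),"| shift",(d/100).round(3), "" if yaw is None else ("twist",round(-((yaw-y+180)%360-180)/180,4)))
E
python3 - <<'E'
from h import *
import pickle
T=pickle.load(open("top.pkl","rb"))
k=plane(T,(239.3,210.7),244);print("knob",k)
for z in(165,178,190):
    p=plane(T,(222,175),z); d=p-k; print("tip",z,p,np.hypot(*d[:2]),np.degrees(np.arctan2(d[1],d[0])))
for c,uv in(("ur",(282.5,198)),("lr",(266.5,252)),("l",(208,238.5))):
    d=plane(T,uv,150)-k; print(c,np.hypot(*d[:2]),np.degrees(np.arctan2(d[1],d[0])))
to([k[0],k[1],330])
E
```

```text
knob [624.57863965 173.73892504 244.        ]
tip 165 [703.37860131 218.81504615 165.        ] 90.78155458347511 29.77094967869249
tip 178 [700.39171479 216.05427126 178.        ] 86.82287076702822 29.168230948163863
tip 190 [697.63458877 213.50586367 190.        ] 83.17800857217514 28.561016916300616
ur 72.58883451414559 -60.06252778756976
lr 70.20523444632929 -152.71371661539865
l 82.21989191981604 115.18469973747374
tcp [ 230.6 -633.8  252. ] yaw 19.98 t 0.1 F [-0.1 -0.8 -0. ] w 85.2 | shift [ 6.462 -6.244 -0.764]
```

```bash
python3 -m inch '[{"x":0.11,"y":-0.11,"z":-0.05},{"x":0.23,"y":-0.22,"z":-0.1},{"x":0.35,"y":-0.33,"z":-0.15},{"x":0.46,"y":-0.45,"z":-0.2},{"x":0.58,"y":-0.56,"z":-0.25},{"x":0.7,"y":-0.67,"z":-0.3},{"x":0.81,"y":-0.78,"z":-0.35},{"x":0.92,"y":-0.89,"z":-0.4}]' 1 | tail -3
python3 -m inch '[{"x":0.11,"y":-0.11,"z":-0.05},{"x":0.23,"y":-0.22,"z":-0.1},{"x":0.35,"y":-0.33,"z":-0.15},{"x":0.46,"y":-0.45,"z":-0.2},{"x":0.58,"y":-0.56,"z":-0.25},{"x":0.7,"y":-0.67,"z":-0.3},{"x":0.81,"y":-0.78,"z":-0.35},{"x":0.92,"y":-0.89,"z":-0.37}]' | tail -3
for i in 1 2 3; do python3 -m inch '[{"x":0.11,"y":-0.11},{"x":0.23,"y":-0.22},{"x":0.35,"y":-0.33},{"x":0.46,"y":-0.45},{"x":0.58,"y":-0.56},{"x":0.7,"y":-0.67},{"x":0.81,"y":-0.78},{"x":0.92,"y":-0.89}]' | tail -3; done
python3 -m inch '[{"x":0.11,"y":-0.11},{"x":0.23,"y":-0.22},{"x":0.35,"y":-0.33},{"x":0.46,"y":-0.45},{"x":0.58,"y":-0.56},{"x":0.7,"y":-0.67},{"x":0.81,"y":-0.78},{"x":0.92,"y":-0.89}]' | tail -3
python3 - <<'E'
from h import *
to([624.6,173.7,330])
s=snapshot("wrist"); save(s,"w1"); print(-np.array(s["R"]).T@np.array(s["t"]),s["fov_y"],proj(s,[[624.6,173.7,244],[624.6,173.7,0]]))
E
```

```text
tcp [ 230.6 -633.8  252. ] yaw 19.98 t 0.1 F [-0.1 -0.8 -0. ] w 85.2 | shift [ 6.462 -6.244 -0.764] 
[ 302.134276   -609.24855749  372.07482964] 66.24061800056464 [[-42246.75071159 -39510.62557005]
 [  -279.16766543   -386.48524111]]schema error: expected keys x, y, z, twist
schema error: expected keys x, y, z, twist
schema error: expected keys x, y, z, twist
schema error: expected keys x, y, z, twist
schema error: expected keys x, y, z, twist
schema error: expected keys x, y, z, twist
```

View pics/w1.png

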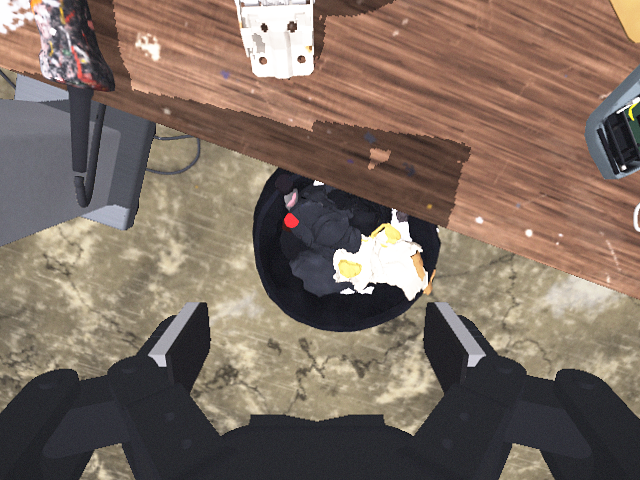

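Every row needs all four keys, so nothing moved. The wrist view shows only the floor and a bin beside the start pose, with the fingers at (180,330) and (460,330).

```bash
python3 -m inch '[{"x":0.11,"y":-0.11,"z":-0.05,"twist":0},{"x":0.23,"y":-0.22,"z":-0.1,"twist":0},{"x":0.35,"y":-0.33,"z":-0.15,"twist":0},{"x":0.46,"y":-0.45,"z":-0.2,"twist":0},{"x":0.58,"y":-0.56,"z":-0.25,"twist":0},{"x":0.7,"y":-0.67,"z":-0.3,"twist":0},{"x":0.81,"y":-0.78,"z":-0.35,"twist":0},{"x":0.92,"y":-0.89,"z":-0.4,"twist":0}]' 1 | tail -3
python3 -m inch '[{"x":0.11,"y":-0.11,"z":-0.05,"twist":0},{"x":0.23,"y":-0.22,"z":-0.1,"twist":0},{"x":0.35,"y":-0.33,"z":-0.15,"twist":0},{"x":0.46,"y":-0.45,"z":-0.2,"twist":0},{"x":0.58,"y":-0.56,"z":-0.25,"twist":0},{"x":0.7,"y":-0.67,"z":-0.3,"twist":0},{"x":0.81,"y":-0.78,"z":-0.35,"twist":0},{"x":0.92,"y":-0.89,"z":-0.37,"twist":0}]' | tail -3
for i in 1 2 3 4; do python3 -m inch '[{"x":0.11,"y":-0.11,"z":0,"twist":0},{"x":0.23,"y":-0.22,"z":0,"twist":0},{"x":0.35,"y":-0.33,"z":0,"twist":0},{"x":0.46,"y":-0.45,"z":0,"twist":0},{"x":0.58,"y":-0.56,"z":0,"twist":0},{"x":0.7,"y":-0.67,"z":0,"twist":0},{"x":0.81,"y":-0.78,"z":0,"twist":0},{"x":0.92,"y":-0.89,"z":0,"twist":0}]' | tail -3; done
python3 - <<'E'
from h import *
to([624.6,173.7,330])
s=snapshot("wrist"); save(s,"w2"); print(-np.array(s["R"]).T@np.array(s["t"]),s["fov_y"],proj(s,[[624.6,173.7,244],[624.6,173.7,0]]))
E
```

```text
wrist_force: [0.3, -0.0, -0.3]
grip_width: 85.0
finger_force: 0.0
wrist_force: [0.4, 0.3, -0.2]
grip_width: 85.9
finger_force: 0.0
wrist_force: [-0.6, 0.1, 0.0]
grip_width: 85.4
finger_force: 0.0
wrist_force: [0.3, -0.2, -1.1]
grip_width: 85.6
finger_force: 0.0
wrist_force: [-0.9, -0.9, 0.5]
grip_width: 85.2
finger_force: 0.0
wrist_force: [0.8, -1.1, 0.1]
grip_width: 85.5
finger_force: 0.0
tcp [566.8  57.7 329.8] yaw 19.99 t 4.15 F [ 0.8 -1.1  0.1] w 85.5 | shift [ 0.94  -0.892 -0.002] 
[638.355962    82.51359999 449.7731889 ] 66.24061800056464 [[144.21819315  89.95548424]
 [238.43347486 109.34342018]]
```

View pics/w2.png

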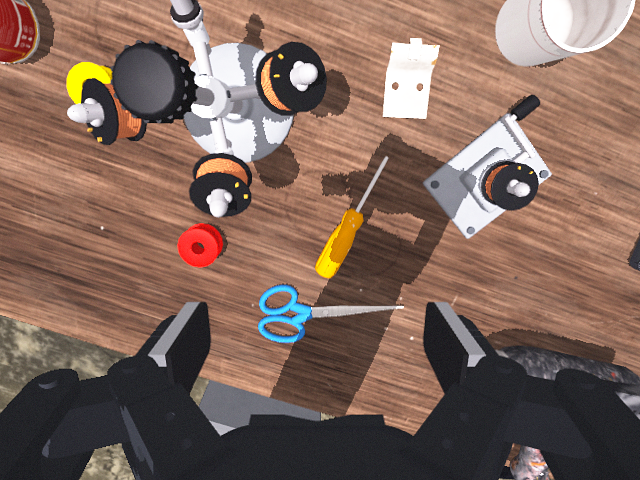

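The wrist view shows the knob at about (150,79), the winder coil's top at (513,186), branch-coil pins at (218,200), (303,73) and (88,113), the red decoy at (200,245), and the screwdriver at (340,240).

Run:
```python
from h import *
s=snapshot("wrist")
k=plane(s,(149.5,79),244); print("knob",k)
print("coil top",plane(s,(513,186),72),"spindle tip",plane(s,(518,188),94), "foot",plane(s,(238,103),8))
to([(k[0]+624.6)/2,(k[1]+173.7)/2,330])
```

```text
knob [631.30254269 174.63195312 244.        ]
coil top [ 653.53418241 -126.32524887   72.        ] spindle tip [ 652.66010329 -119.64708943   94.        ] foot [631.92197691 177.30253351   8.        ]
tcp [566.9  58.4 329.7] yaw 20.13 t 4.25 F [ 0.6 -0.4 -0.7] w 85.2 | shift [ 0.971 -0.877 -0.003]
```

```bash
python3 -m inch '[{"x":0.12,"y":-0.11,"z":0,"twist":0},{"x":0.25,"y":-0.22,"z":0,"twist":0},{"x":0.37,"y":-0.33,"z":0,"twist":0},{"x":0.5,"y":-0.45,"z":0,"twist":0},{"x":0.65,"y":-0.58,"z":0,"twist":0},{"x":0.8,"y":-0.72,"z":0,"twist":0},{"x":0.97,"y":-0.88,"z":0,"twist":0},{"x":0.97,"y":-0.88,"z":0,"twist":0}]' 1 | tail -3
python3 -m inch '[{"x":0,"y":0,"z":0.12,"twist":0},{"x":0,"y":0,"z":0.25,"twist":0},{"x":0,"y":0,"z":0.37,"twist":0},{"x":0,"y":0,"z":0.5,"twist":0},{"x":0,"y":0,"z":0.65,"twist":0},{"x":0,"y":0,"z":0.8,"twist":0},{"x":0,"y":0,"z":0.97,"twist":0},{"x":0,"y":0,"z":0.97,"twist":0}]' | tail -3
python3 -m inch '[{"x":0,"y":0,"z":0,"twist":0},{"x":0,"y":0,"z":0,"twist":0},{"x":0,"y":0,"z":0,"twist":0},{"x":0,"y":0,"z":0,"twist":0},{"x":0,"y":0,"z":0,"twist":0},{"x":0,"y":0,"z":0,"twist":0},{"x":0,"y":0,"z":0,"twist":0},{"x":0,"y":0,"z":0,"twist":0}]' -0.5 30
python3 -c "
from h import *
to([628,175,230],187)"
```

```text
wrist_force: [-0.4, -0.3, 0.7]
grip_width: 85.6
finger_force: 0.0
wrist_force: [-1.0, -0.6, -0.8]
grip_width: 85.5
finger_force: 0.0
time_s: 6.25
tool_pos: [627.1, 176.2, 236.1]
tcp_rot: [0.985, 0.174, 0.0, -0.005]
wrist_force: [-4.8, 9.2, 4.4]
grip_width: 38.6
finger_force: 31.4
tcp [627.1 176.2 236.1] yaw 19.98 t 6.25 F [-4.8  9.2  4.4] w 38.6 | shift [0.004 0.014 0.061] ('twist', np.float64(-0.9279))
```

```bash
python3 -m inch '[{"x":0,"y":-0.02,"z":0,"twist":-0.035},{"x":0,"y":-0.02,"z":0,"twist":-0.07},{"x":0,"y":-0.02,"z":0,"twist":-0.11},{"x":0,"y":-0.02,"z":0,"twist":-0.15},{"x":0,"y":-0.02,"z":0,"twist":-0.19},{"x":0,"y":-0.02,"z":0,"twist":-0.23},{"x":0,"y":-0.02,"z":0,"twist":-0.27},{"x":0,"y":-0.02,"z":0,"twist":-0.31}]' - 40
python3 -m inch '[{"x":0,"y":0,"z":0,"twist":-0.035},{"x":0,"y":0,"z":0,"twist":-0.07},{"x":0,"y":0,"z":0,"twist":-0.11},{"x":0,"y":0,"z":0,"twist":-0.15},{"x":0,"y":0,"z":0,"twist":-0.19},{"x":0,"y":0,"z":0,"twist":-0.23},{"x":0,"y":0,"z":0,"twist":-0.27},{"x":0,"y":0,"z":0,"twist":-0.31}]' | grep force
python3 -m inch '[{"x":0,"y":0,"z":0,"twist":-0.035},{"x":0,"y":0,"z":0,"twist":-0.07},{"x":0,"y":0,"z":0,"twist":-0.11},{"x":0,"y":0,"z":0,"twist":-0.15},{"x":0,"y":0,"z":0,"twist":-0.19},{"x":0,"y":0,"z":0,"twist":-0.23},{"x":0,"y":0,"z":0,"twist":-0.27},{"x":0,"y":0,"z":0,"twist":-0.31}]' | grep force
python3 - <<'E'
from h import *
to([628,175,230],187)
s=snapshot("top"); save(s,"top2")
cv2.imwrite("pics/top2c.png",cv2.resize(s["frame"][150:290,160:300],None,fx=4,fy=4,interpolation=cv2.INTER_CUBIC)[:,:,::-1])
E
```

```text
time_s: 6.92
tool_pos: [627.1, 176.2, 236.2]
tcp_rot: [0.789, 0.615, 0.002, -0.002]
wrist_force: [-0.5, 4.3, 4.5]
grip_width: 38.2
finger_force: 39.7
wrist_force: [-0.5, 5.7, 3.5]
finger_force: 41.2
wrist_force: [-2.9, 7.9, 4.1]
finger_force: 41.3
tcp [627.4 176.2 236.1] yaw -172.89 t 8.25 F [-2.9  7.9  4.1] w 38.4 | shift [-0.005 -0.013  0.061] ('twist', np.float64(0.0006))
```

View pics/top2c.png

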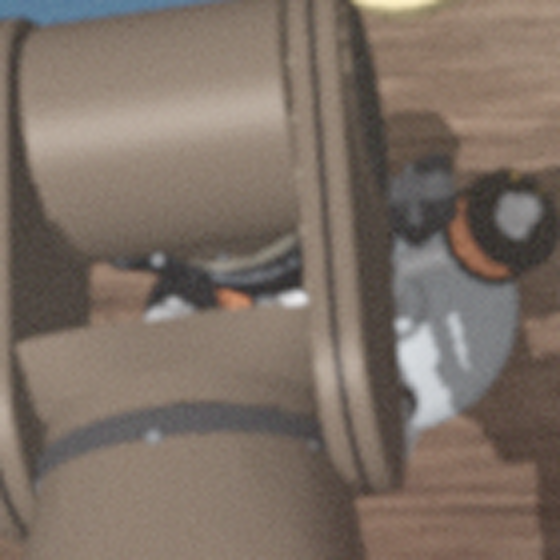

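The arm blocks the view. The right-hand coil at about (288,205) agrees with the turn. Next I release, rise and measure the empty pin with the wrist camera.

```bash
python3 -m inch '[{"x":0,"y":0,"z":0,"twist":0},{"x":0,"y":0,"z":0,"twist":0},{"x":0,"y":0,"z":-0.1,"twist":0},{"x":0,"y":0,"z":-0.22,"twist":0},{"x":0,"y":0,"z":-0.37,"twist":0},{"x":0,"y":0,"z":-0.55,"twist":0},{"x":0,"y":0,"z":-0.74,"twist":0},{"x":0,"y":0,"z":-0.74,"twist":0}]' 1 | grep pos
python3 - <<'E'
from h import *
import pickle
to([628,175,310],187)
s=snapshot("wrist"); save(s,"w3"); pickle.dump(s,open("w3.pkl","wb"))
print(proj(s,[[628,176,244],[628-85*.966,176-85*.259,180],[628-56*.966,176-56*.259,123]]))
E
```

```text
tool_pos: [629.6, 173.8, 314.5]
tcp [629.6 173.8 314.5] yaw -173.34 t 8.97 F [1. 1. 1.] w 85.6 | shift [0.015 0.013 0.045] ('twist', np.float64(-0.0019))
[[322.37600115 260.00073004]
 [302.62361965 103.48017608]
 [310.65595781 143.63728014]]
```

View pics/w3.png

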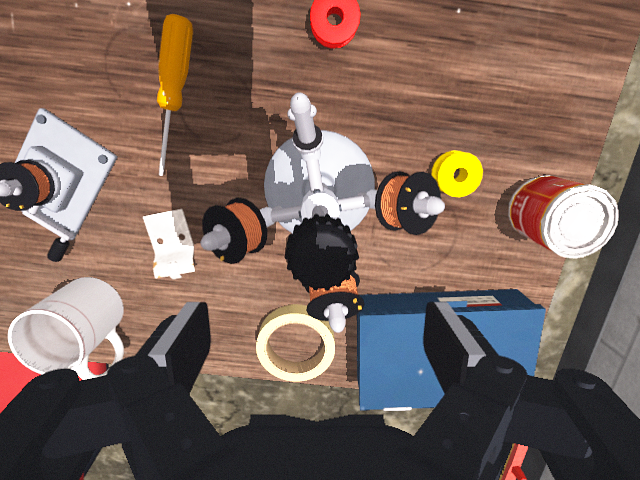

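The wrist view shows the empty pin pointing towards the robot. Its tip is at (299,101), a dark collar ring at (307,137), the knob at (322,255), and the hung coils at (240,228), (405,200) and (335,298). The screwdriver and bracket are undisturbed.

```bash
python3 - <<'E'
from h import *
import pickle
s=pickle.load(open("w3.pkl","rb"))
A=np.array([627,176.]); t=np.tan(np.radians(34))
for n,uv in(("tip",(299.5,101)),("ring",(307,136)),("ringtopedge",(305.5,128))):
    o,d=ray(s,uv)
    zz=np.linspace(120,205,8501); P=o+d*((zz-o[2])/d[2])[:,None]
    rad=np.hypot(*(P[:,:2]-A).T); i=np.argmin(abs(rad-56-(zz-123)*t)); p=P[i]
    print(n,p.round(1),"az",np.degrees(np.arctan2(*(p[:2]-A)[::-1])).round(1),"s",((zz[i]-123)/np.cos(np.radians(34))).round(1))
print("coil top",plane(s,(20,187),72))
print("foot",plane(s,(320,184),8))
to([650,-129,260],195)
E
python3 - <<'E'
import cv2,numpy as np
f=cv2.imread('pics/w3.png'); cv2.imwrite('pics/w3c.png',cv2.resize(f[75:215,250:390],None,fx=4,fy=4,interpolation=cv2.INTER_CUBIC))
E
```

```text
tip [544.1 151.2 168.2] az -163.4 s 54.6
ring [567.9 158.  131.6] az -163.1 s 10.4
ringtopedge [561.7 156.4 141. ] az -163.3 s 21.7
coil top [ 651.60656609 -124.21480561   72.        ]
foot [624.70208142 176.31553658   8.        ]
tcp [629.  173.8 312. ] yaw -173.33 t 9.02 F [-0.6  0.5  0.8] w 85.2 | shift [ 0.147 -3.032  0.519] ('twist', np.float64(-0.0463))
```

View pics/w3c.png

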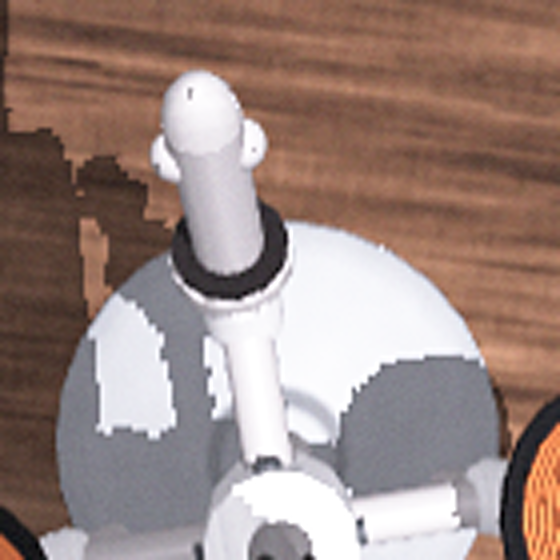

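Ring at s≈10 mm, balls at about 40 and tip near 58 mm agree, so the seat is about 10 mm from the mouth and the branch azimuth is about 196.6°. Now to the winder.

```bash
for i in 1 2; do python3 -m inch '[{"x":0,"y":-0.1,"z":0,"twist":0},{"x":0.01,"y":-0.2,"z":0,"twist":0},{"x":0.02,"y":-0.3,"z":0,"twist":0},{"x":0.03,"y":-0.4,"z":0,"twist":0},{"x":0.04,"y":-0.5,"z":0,"twist":0},{"x":0.05,"y":-0.6,"z":0,"twist":0},{"x":0.05,"y":-0.7,"z":0,"twist":0},{"x":0.05,"y":-0.8,"z":0,"twist":0}]' 1 | grep pos; done
python3 -m inch '[{"x":0,"y":-0.1,"z":0.05,"twist":0},{"x":0.01,"y":-0.2,"z":0.15,"twist":0},{"x":0.02,"y":-0.3,"z":0.25,"twist":0},{"x":0.03,"y":-0.4,"z":0.35,"twist":0},{"x":0.04,"y":-0.5,"z":0.45,"twist":0},{"x":0.05,"y":-0.6,"z":0.55,"twist":0},{"x":0.05,"y":-0.7,"z":0.65,"twist":0},{"x":0.05,"y":-0.8,"z":0.75,"twist":0}]' | grep pos
python3 -m inch '[{"x":0,"y":-0.1,"z":0.05,"twist":-0.03},{"x":0,"y":-0.2,"z":0.15,"twist":-0.055},{"x":0,"y":-0.3,"z":0.25,"twist":-0.055},{"x":0,"y":-0.4,"z":0.3,"twist":-0.055},{"x":0,"y":-0.5,"z":0.3,"twist":-0.055},{"x":0,"y":-0.63,"z":0.3,"twist":-0.055},{"x":0,"y":-0.63,"z":0.3,"twist":-0.055},{"x":0,"y":-0.63,"z":0.3,"twist":-0.055}]' | grep pos
python3 - <<'E'
from h import *
import pickle
to([650,-128,200],196.6)
s=snapshot("wrist"); save(s,"w4"); pickle.dump(s,open("w4.pkl","wb"))
print(proj(s,[[650,-128,72],[650,-128,94]]))
h=cv2.cvtColor(s["frame"],cv2.COLOR_RGB2HSV)
m=cv2.inRange(h,np.array((0,0,0)),np.array((180,255,60)))
m[330:]=0; m[:,:215]=0; m[:,425:]=0
n,l,st,c=cv2.connectedComponentsWithStats(m)
for i in range(1,n):
    if st[i][4]>150: print(st[i],c[i])
E
```

```text
tool_pos: [631.8, 92.6, 307.3]
tool_pos: [636.2, 12.9, 307.4]
tool_pos: [640.4, -67.2, 231.0]
tool_pos: [648.3, -129.8, 203.2]
tcp [ 648.3 -129.8  203.2] yaw -163.5 t 11.68 F [-0.8  0.   0.9] w 85.4 | shift [-0.021  0.012  0.032] ('twist', np.float64(-0.0006))
[[319.95377897 235.73251004]
 [320.21534027 245.42591951]]
[293  19  58  25 312] [318.32371795  32.17628205]
[267  41  84  32 461] [304.55097614  55.20390456]
[215 188  39  15 156] [234.58974359 194.89102564]
[ 280  197   69   71 2935] [312.62521295 231.42316865]
[278 292  31  30 471] [291.99787686 306.94055202]
```

View pics/w4.png

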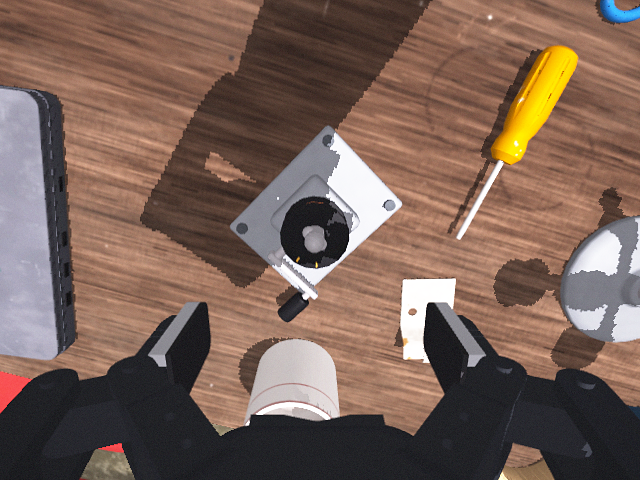

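The wrist view shows the coil's top flange centred at (314.6,232.5) with the spindle nose at (315,238). The crank at (292,300) and mug at (295,390) are well clear of the fingers.

Run:
```python
from h import *
import pickle
s=pickle.load(open("w4.pkl","rb"))
a=plane(s,(314.6,232.5),72);b=plane(s,(315,238.5),94);print(a,b)
m=(a*2+b)/3
to([m[0],m[1],79],196.6)
```

```text
[ 648.78436256 -132.33786383   72.        ] [ 646.41382422 -132.62515971   94.        ]
tcp [ 648.2 -129.2  203.1] yaw -163.46 t 11.73 F [-0.5  0.   0.7] w 85.1 | shift [ 0.013 -0.03   1.241] ('twist', np.float64(-0.0003))
```

```bash
python3 -m inch '[{"x":0.01,"y":-0.03,"z":0.1,"twist":0},{"x":0.01,"y":-0.03,"z":0.22,"twist":0},{"x":0.01,"y":-0.03,"z":0.35,"twist":0},{"x":0.01,"y":-0.03,"z":0.5,"twist":0},{"x":0.01,"y":-0.03,"z":0.62,"twist":0},{"x":0.01,"y":-0.03,"z":0.74,"twist":0},{"x":0.01,"y":-0.03,"z":0.85,"twist":0},{"x":0.01,"y":-0.03,"z":0.94,"twist":0}]' 0.7 | grep -E "pos|force"
python3 -m inch '[{"x":0,"y":0,"z":0.08,"twist":0},{"x":0,"y":0,"z":0.16,"twist":0},{"x":0,"y":0,"z":0.24,"twist":0},{"x":0,"y":0,"z":0.3,"twist":0},{"x":0,"y":0,"z":0.3,"twist":0},{"x":0,"y":0,"z":0.3,"twist":0},{"x":0,"y":0,"z":0.3,"twist":0},{"x":0,"y":0,"z":0.3,"twist":0}]' | grep -E "pos|force"
python3 -m inch '[{"x":0,"y":0,"z":0,"twist":0},{"x":0,"y":0,"z":0,"twist":0},{"x":0,"y":0,"z":0,"twist":0},{"x":0,"y":0,"z":0,"twist":0},{"x":0,"y":0,"z":0,"twist":0},{"x":0,"y":0,"z":0,"twist":0},{"x":0,"y":0,"z":0,"twist":0},{"x":0,"y":0,"z":0,"twist":0}]' -0.4 60
python3 -c "
from h import *
to([648,-132,79],196.6)"
```

```text
tool_pos: [647.2, -131.7, 106.3]
wrist_force: [-0.4, 0.2, -0.4]
finger_force: 0.0
tool_pos: [648.2, -132.1, 79.2]
wrist_force: [0.0, 0.4, -0.3]
finger_force: 0.0
time_s: 13.73
tool_pos: [648.4, -132.2, 79.4]
tcp_rot: [-0.144, 0.99, -0.0, 0.001]
wrist_force: [-0.6, 0.5, 5.7]
grip_width: 47.0
finger_force: 62.2
tcp [ 648.4 -132.2   79.4] yaw -163.4 t 13.73 F [-0.6  0.5  5.7] w 47.0 | shift [0.004 0.003 0.004] ('twist', np.float64(-0.0))
```

```bash
python3 -m inch '[{"x":0,"y":0,"z":-0.05,"twist":0},{"x":0,"y":0,"z":-0.1,"twist":0},{"x":0,"y":0,"z":-0.15,"twist":0},{"x":0,"y":0,"z":-0.2,"twist":0},{"x":0,"y":0,"z":-0.25,"twist":0},{"x":0,"y":0,"z":-0.32,"twist":0},{"x":0,"y":0,"z":-0.4,"twist":0},{"x":0,"y":0,"z":-0.5,"twist":0}]' | grep -E "pos|force|width"
python3 -m inch '[{"x":0,"y":0,"z":-0.12,"twist":0},{"x":0,"y":0,"z":-0.25,"twist":0},{"x":0,"y":0,"z":-0.37,"twist":0},{"x":0,"y":0,"z":-0.5,"twist":0},{"x":0,"y":0,"z":-0.62,"twist":0},{"x":0,"y":0,"z":-0.75,"twist":0},{"x":0,"y":0,"z":-0.85,"twist":0},{"x":0,"y":0,"z":-0.95,"twist":0}]' | grep -E "pos|force|width"
python3 - <<'E'
from h import *
s=snapshot("wrist"); save(s,"w5"); to([543,151,230],196.6)
E
```

```text
tool_pos: [646.9, -131.8, 128.7]
wrist_force: [0.7, -0.1, -0.7]
grip_width: 47.3
finger_force: 66.3
tool_pos: [647.8, -131.9, 224.7]
wrist_force: [0.2, -0.1, -0.6]
grip_width: 47.1
finger_force: 66.3
tcp [ 648.8 -132.3  227.2] yaw -163.4 t 15.12 F [ 0.7 -0.2  1.5] w 46.8 | shift [ 0.204  3.017 -0.037] ('twist', np.float64(0.0))
```

View pics/w5.png

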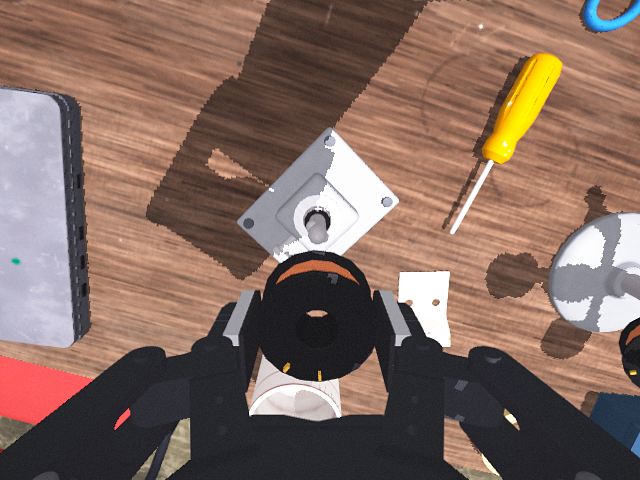

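The coil is off the spindle and held upright between the pads. Its top flange is at about (316,315), the bore at (317,327), and the spindle is empty at (317,228). That was the tenth picture, so from here I work numerically. I'll check how the coil sits relative to the tool.

Run:
```python
from h import *
from scipy.spatial.transform import Rotation as Ro
import pickle
s=snapshot("wrist"); pickle.dump(s,open("w5.pkl","wb")); o=get_obs(); R=Ro.from_quat(o["tcp_rot"]).as_matrix()
for z in(0,7,14,22): print(z,[proj(s,[o["tool_pos"]+R@np.array([x,y,z])])[0].round(0).tolist() for x,y in((0,0),(25,0),(-25,0),(0,25),(0,-25))])
f=s["frame"].astype(int); g=f.sum(2)//3
for r in range(245,385,5): # row profile of the copper/black
    print(r,"".join(" .:-=+*#%@"[min(9,g[r,c]//26)] for c in range(230,405,3)))
```

```text
0 [[319.0, 331.0], [320.0, 269.0], [319.0, 387.0], [386.0, 331.0], [253.0, 331.0]]
7 [[319.0, 321.0], [319.0, 262.0], [319.0, 375.0], [383.0, 321.0], [255.0, 321.0]]
14 [[319.0, 313.0], [319.0, 255.0], [319.0, 365.0], [380.0, 313.0], [258.0, 313.0]]
22 [[319.0, 304.0], [319.0, 249.0], [319.0, 354.0], [377.0, 304.0], [261.0, 304.0]]
245 :::::::::.::++++**#@@@@@@@%@@@@@@%@@@@@@#======+++******+++
250 ---:::::::::::++**@*+@@@@@%+-+%%@@@@@@%+++++=====+++++**++*
255 :::::-----:::==#@@@@%:.......::......===+++===++++===++===+
260 :::::::::::+****+##.......:===:.........-++==+++++++=++=+++
265 ::::::::::++++++ ....:======+====+==-.....=++**++==+++++===
270 =:::::::+=====+....-=*==+=--:--=========... ++++++****+++@@
275 ++=:::=+++=+==...===. ............--::===....*+++++++++**@@
280 ++++++++=====...=- ...............:--... -:...+++**++++*+@@
285 +++++++===++.................... .............:+===++++++@@
290 +++=+++++:*+................ ..................*-:*+++=++@@
295 ==++****.... ................................. *..:*****#@@
300 +++****:...........................................****+*@
[... 325 characters left out ...]
 ***+......... ........       .  ..  .......... ........****
335 ###............ ......  . .. ... ..  .... .............-###
340 .##.........  .......... ....  .   ....................=##.
345 .##-...................... .  .. ......................##:.
350 ..........-  ...................................+..........
355 .........::#......... .......................  *+:.........
360 ........ -:#% .... .. .......................-++=+.........
365 ........:--#%%% ...=......................:.++++++ ...:....
370 ........--###%##%.*=..... ................++++*+===........
375 .......=::#%*%%%%%%%......... *........*+++*+++++++ .......
380 .......++##%%%%%%%#+==+++=:.. *.-%%@@+++***+++**++++.......
```

The coil is upright in the grip, with its bore axis about 3.7 mm towards tool −x. Next I carry it near the pin for one more sighting of the tip.

```bash
python3 -m inch '[{"x":0,"y":0.06,"z":-0.04,"twist":0},{"x":0,"y":0.15,"z":-0.1,"twist":0},{"x":0,"y":0.25,"z":-0.18,"twist":0},{"x":0,"y":0.35,"z":-0.18,"twist":0},{"x":0,"y":0.45,"z":-0.18,"twist":0},{"x":0,"y":0.55,"z":-0.18,"twist":0},{"x":0,"y":0.65,"z":-0.18,"twist":0},{"x":0,"y":0.76,"z":-0.18,"twist":0}]' | grep pos
for i in 1 2; do python3 -m inch '[{"x":0,"y":0.1,"z":0,"twist":0},{"x":0,"y":0.2,"z":0,"twist":0},{"x":0,"y":0.3,"z":0,"twist":0},{"x":0,"y":0.4,"z":0,"twist":0},{"x":0,"y":0.5,"z":0,"twist":0},{"x":0,"y":0.6,"z":0,"twist":0},{"x":0,"y":0.7,"z":0,"twist":0},{"x":0,"y":0.8,"z":0,"twist":0}]' | grep pos; done
python3 -m inch '[{"x":0,"y":0.1,"z":0,"twist":0},{"x":-0.01,"y":0.2,"z":0,"twist":0},{"x":-0.02,"y":0.3,"z":0,"twist":0},{"x":-0.03,"y":0.4,"z":0,"twist":0},{"x":-0.05,"y":0.5,"z":0,"twist":0},{"x":-0.05,"y":0.62,"z":0,"twist":0},{"x":-0.05,"y":0.66,"z":0,"twist":0},{"x":-0.05,"y":0.66,"z":0,"twist":0}]' | grep -E "pos|width"
python3 - <<'E'
from h import *
import pickle
s=snapshot("wrist"); save(s,"w6"); pickle.dump(s,open("w6.pkl","wb"))
to([543,151,230],196.6)
W=pickle.load(open("w3.pkl","rb"))
# predicted line of the pin
A=np.array([627,176.]);az=np.radians(-163.3);u=np.array([np.cos(az),np.sin(az)])
pt=lambda q:np.r_[A+u*(56+q*.559),123+q*.829]
print("pred tip, balls, seat",proj(s,[pt(58),pt(40),pt(10)]).round(0).tolist(), pt(58))
h=cv2.cvtColor(s["frame"],cv2.COLOR_RGB2HSV)
m=((h[...,1]<45)&(h[...,2]>120)).astype(np.uint8)
c=int(proj(s,[pt(58)])[0][0]);r=int(proj(s,[pt(58)])[0][1])
for y in range(r-25,r+75,3): print(y,"".join("#" if m[y,x] else "." for x in range(c-60,c+60,2)))
E
```

```text
tool_pos: [625.5, -57.9, 240.9]
tool_pos: [602.9, 18.5, 241.4]
tool_pos: [580.0, 95.2, 241.3]
tool_pos: [565.9, 160.1, 241.3]
grip_width: 46.8
tcp [566.1 159.5 241.3] yaw -163.34 t 17.88 F [-0.3 -0.3 -1.4] w 47.1 | shift [ 0.245 -0.015  0.113] ('twist', np.float64(0.0004))
pred tip, balls, seat [[314.0, 220.0], [314.0, 230.0], [315.0, 244.0]] [542.30741936 150.59100811 171.082     ]
194 ............................................................
197 ............................................................
200 ............................................................
203 ...............................#............................
206 ......................###################...................
209 .................############################...............
212 ...............################################.............
215 ............######################################..........
218 ..........##########################################........
221 .........############################################.......
224 .......################################################.....
[... 795 characters left out ...]
##.......................................#########
266 ###########.........................................########
269 ##########...........................................#######
272 #########..............................................#####
275 ########................................................####
278 .######.................................................####
281 .#####...................................................###
284 ..####...................................................###
287 ..####....................................................#.
290 #..##.......................................................
293 ....#.......................................................
```

Run:
```python
from h import *
import pickle
s=pickle.load(open("w6.pkl","rb")); g=cv2.cvtColor(s["frame"],cv2.COLOR_RGB2GRAY)
for y in range(200,256,2): print(y,"".join(chr(48+int(v)//4) for v in g[y,286:350:1]))
```

```text
200 AABBCCEDDDEEDBCCBCBAABAAA@@A?QPNNLLLLMMNNLMNNOOOLLMMMMLKJKJJMNOM
202 ??@@BABCCECCEEEDCDCDCDDCBCDDECIQIIROPPPONLLLMMMMLMMMNMNLLLKLLMJK
204 DEDDBAA@>???DDIKIKKKMMNONNPOPQOP_\ZXVPRPNMNLLMNMLMMLMOMLLMMMMMMM
206 ABABDDFGHJJPPQRSRRSSSSRRRSTSRSRPlkjjjjihgffdc_[UPNMOPQOMNONNNMON
208 AEIIKNPPQSRSSSTTTSTSSTTSTSTSSSRjnllkllkkkkkkkkkjiga_ZSOLQRRPOPPP
210 OOQQRSSSSSRSSTTTUTTUSTTTTTTTUTTTQommmmmllllmlllllllkkjhea\VPSUTS
212 RRSSTSTTUTTSSTSTTTUUVUVSTSRRRQRRRimonmmmnnnmnmmmmmmmlllllkjg_VQT
214 QSTTSSTTUTTUSTUTVUVUUSRRUUUUVVVUUTQZmoonnnnnnnnnnnnnmmmmmmllkjg`
216 RSTTTTTUUUUTTUUUVUUSRSUVVWXWYXYXWVUSRfnooooooooonnnnnnnnnmmmlllk
218 STSTUUUUUUUUUVUUVURTUWXWYYZZZ[ZZYYXXTga`oooooooooooooooonnnnmmml
220 STSUUUTTTVUUVUUVVSSTWWXXYZ[\\]][ZYYWVfhbjooooooooooooooooonnnnnm
222 TUTUTTVVVUVUUUTTVSUUVWXYYZ[\]]\[ZYZVUnkheonooooooooooooooooonnnn
224 TUUUTUUUUUVUTTVWRUVWWYYYZZ[\\\ZZZZYWWomkfafdlooooooooooooooooonn
226 TUTSUUTUTVUTUWYZURUUVXXZ[[[[\[[[[YYYWURkconljemooooooooooooooooo
228 TTTTTTTTTTSVXZZ\WSUVVWWWXXYYYYYYYYWVUUSkhooonkiooooooooooooooooo
230 SSSTTSUTTTSVXYZ\USSTVUWVWWYXYXXXXXVVUSlihoooomhloooooooooooooooo
232 TSSRSTSSTSSWWXY[\SPSSTVVVVVWWVVVVVUTQnkaoooonmiooooooooooooooooo
234 SRSSSSSSTSSTTWXYZXPRTUUUTUVVUWUUUTTTnkX`mljomkoooooooooooooooooo
236 iSTTSSSSSUUSUKPWWXVQRSRUUVUVUVVVTSQQQOSXYVocfooooooooooooooooooo
238 mhkRRSTTSUUUD8789NRQSTSRQRRSTTSSSRRQQQQSC=667ooooooooooooooooooo
240 mnQRSTTTTTTP;8887BQQSSRRQRSSSSSRRSQRQPPQ87986Qooooooooooooooooon
242 moRRSSSTSTVI7:887?QRRRSRRQSSSTTRSRQQQQPP888985`oooooooooooooonnn
244 mhjRRTSTTTW8986889QQRSSRRSSSSUTSRSOQQQQK578786Alooooooooooonnnnn
246 lmoRSTTSTTV6978887SRSRTRRRTRTTRSRRQRSQR?888998<ooooooooooonnoooo
248 mnQRSTSSSSXE8899:7CRQRTSRRTSTUSSSRQRQQN;788886Xooooooonnnnnooooo
250 mdRSSSSTSTRZ7899887AUOJLHF@;<B@GFIGGKK8898889D`oooonnnnnnnoogiQR
252 mhiQSSSTTSR\?788767765688787887887977876877769KXhooooooooggjPSRS
254 mmcRRTTL;<8756788788877878777879886688787777877753;WghjQQRRSRSSS
```

The outlines match the model to within about 1 pixel: the pin's nose is at col 313 (top row 212), the balls centre on (314,230), and the dark ring is at rows 238–250. So the seat at 10 mm and azimuth −163.3° hold. I'll hover over the nose, then dip in.

```bash
python3 -m inch '[{"x":0.05,"y":-0.01,"z":0,"twist":0},{"x":0.1,"y":-0.012,"z":0.04,"twist":0},{"x":0.16,"y":-0.012,"z":0.1,"twist":0},{"x":0.22,"y":-0.012,"z":0.16,"twist":0},{"x":0.28,"y":-0.012,"z":0.22,"twist":0},{"x":0.3,"y":-0.012,"z":0.28,"twist":0},{"x":0.3,"y":-0.012,"z":0.31,"twist":0},{"x":0.3,"y":-0.012,"z":0.31,"twist":0}]' | grep -E "pos|force"
python3 -m inch '[{"x":0,"y":0,"z":0.02,"twist":0},{"x":0,"y":0,"z":0.04,"twist":0},{"x":0,"y":0,"z":0.06,"twist":0},{"x":0,"y":0,"z":0.08,"twist":0},{"x":0,"y":0,"z":0.1,"twist":0},{"x":0,"y":0,"z":0.11,"twist":0},{"x":0,"y":0,"z":0.11,"twist":0},{"x":0,"y":0,"z":0.11,"twist":0}]' | grep -E "pos|force"
```

```text
tool_pos: [537.1, 149.0, 209.0]
wrist_force: [1.2, 0.3, -0.2]
finger_force: 66.3
tool_pos: [540.0, 149.6, 201.2]
wrist_force: [5.3, 3.7, 3.8]
finger_force: 66.7
```

```bash
python3 -m inch '[{"x":0.01,"y":0,"z":0.005,"twist":0},{"x":0.02,"y":0,"z":0.01,"twist":0},{"x":0.03,"y":0,"z":0.015,"twist":0},{"x":0.04,"y":0,"z":0.02,"twist":0},{"x":0.05,"y":0,"z":0.025,"twist":0},{"x":0.06,"y":0,"z":0.03,"twist":0},{"x":0.06,"y":0,"z":0.03,"twist":0},{"x":0.06,"y":0,"z":0.03,"twist":0}]' | grep -E "pos|force|width"
python3 - <<'E'
from h import *
import pickle
to([530,147,195],196.6)
s=snapshot("wrist"); pickle.dump(s,open("w7.pkl","wb")); g=cv2.cvtColor(s["frame"],cv2.COLOR_RGB2GRAY)
for r in range(215,390,5): print(r,"".join(" .:-=+*#%@"[min(9,g[r,c]//26)] for c in range(240,400,3)))
E
```

```text
tool_pos: [538.7, 148.6, 200.8]
wrist_force: [13.9, 4.4, 4.3]
grip_width: 46.8
finger_force: 66.7
tcp [538.7 148.6 200.8] yaw -163.46 t 19.88 F [13.9  4.4  4.3] w 46.8 | shift [0.089 0.009 0.056] ('twist', np.float64(-0.0003))
215 ::::::::::::::::::-::::::::::===========-========+++==
220 -----:::::::::.:::::::-::::::+++++===================+
225 --::---::::-:::::::::::::::::*+*+++==+================
230 ::-----::::--:--::::++=====++====+++++++========-----=
235 -::---:::-::::::::-=*+++++============+=+++++========-
240 -:-----:-:::::---:::=--=++**++===========--==+++++====
245 ------::::::::::==+++@@@@@@@@@@@@@%*=+++=++=====-==+++
250 ::::::::--:::-++++++++@@%%@@@@@@@@@@@@#=*+++=+==+=====
255 :--::::::::=++++++. .............@@@@@@@@#*+++++++====
260 +++=:::::-+++@%= .... . :. ....... :@@@@@@@+++**++=+++
265 +++==++:++++%-....:==+=======+===..::-*@@@@@%+++++++++
270 +===++-#%%+% ...-====+-.  .::-=+====.-: @@@@@@++++=+=+
275 +****+#%@@%...==-..................==:...=@@@@@===++++
280 ==++**%%@+.. = ................. .... -.. @@@@@@++++++
285 =+++:%%@@.  . ............ ............... 
[... 491 characters left out ...]
........ ... . .      . . ... ...... ... ........++
335 ...... ...... ... ..  . .  ..    ... ...............##
340 ....................  ..    ..  ..... ..... ... ....##
345 ......... ......... .. .    . . . .. .... ..........##
350 ......+:.  ...... ............ ....... .. .:.=........
355 ......++..... ........... . ... ...  ..   .:== .. ....
360 .....=+++:............. . .............. .+*++:.......
365 .....+++++-. ..=+ .... ... ..... ...::::.++**++.......
370 ....:++****.:  *. . ... ..  ..  ....::.**+++***.......
375 ....@#++++++++++. ..  ....=. ... . .**********++ .....
380 ....@**************#..    -- :=@@%%@@@@@@@@@@@@* .....
385 ...@@#############*#%%@%@@@@@@@@@@%#@@@@@@@@@@***.....
```

The nose shows in the bore (cols 305–330, rows 310–320). The coil resists tilting because the pads grip hard, so I'll ease the grip and continue outward.

```bash
python3 -m inch '[{"x":0,"y":0,"z":0,"twist":0},{"x":0,"y":0,"z":0,"twist":0},{"x":0.01,"y":0,"z":0.005,"twist":0},{"x":0.02,"y":0,"z":0.01,"twist":0},{"x":0.03,"y":0,"z":0.015,"twist":0},{"x":0.04,"y":0,"z":0.02,"twist":0},{"x":0.04,"y":0,"z":0.02,"twist":0},{"x":0.04,"y":0,"z":0.02,"twist":0}]' - 22 | grep -E "pos|force|width"
python3 - <<'E'
from h import *
import pickle
to([530,147,195],196.6)
s=snapshot("wrist"); pickle.dump(s,open("w7.pkl","wb")); g=cv2.cvtColor(s["frame"],cv2.COLOR_RGB2GRAY)
for r in range(235,390,6): print(r,"".join(" .:-=+*#%@"[min(9,g[r,c]//26)] for c in range(240,400,4)))
E
```

```text
tool_pos: [537.9, 148.1, 200.5]
wrist_force: [20.4, 6.9, 5.0]
grip_width: 46.9
finger_force: 66.5
tcp [537.9 148.1 200.5] yaw -163.49 t 20.6 F [20.4  6.9  5. ] w 46.9 | shift [0.08  0.012 0.053] ('twist', np.float64(-0.0005))
235 :::---:::::::--**+++++=========++++=====
241 --::-::::::-::==#%%%@%%##=+======--==+++
247 :::::--::::=++++@@@@@@@@@@@@#+++==+=====
253 ::-::::::=+++++=: ..  =@@@@@@@%=+++++===
259 +++-:::=+@@+-............-:@@@@@%++*+==+
265 ++++==#+%@ ...:=+=======-...:@@@@@=+++++
271 +++++#%@@...===-. .....:-== -.@@@@@=++++
277 =*+++%@@..=-.. ............-=..=@@@@++==
283 +++:%%@.. ... ............. ....@@@@##*+
289 ++++#@@......................... +=+++**
295 =+++.............................+.:+++=
301 +++..... . ....  ....... ...........*+++
307 ++-........................... .. ...+++
313 +*.... ... .....:*****+..............*++
319 +:......  .....  :****  .... .........++
325 +............ .   . . . ..... ........=+
331 .. ...........  .  .     ..... ... ....*
337 ........ ...... .. ..   ...... ........#
343 ............ ...     . ......... ... ..#
349 .....-....... ........... ........ .....
355 .....+...........................++.....
361 ....+=+:....   .. .........::..:**+ ....
367 ... ++**:..+*....... .....:.::+**+*-....
373 ...@%++===+-.. .....+.....:.+=++++++ ...
379 .. @**********.. .. #.  .*@@@@@@@@@*....
385 ..-@*#######**#@%%%%@@@@@@%@@@@@@@@**...
```

```bash
python3 -m inch '[{"x":-0.01,"y":0,"z":0,"twist":0},{"x":-0.02,"y":0,"z":0,"twist":0},{"x":-0.03,"y":0,"z":0,"twist":0},{"x":-0.03,"y":0,"z":0,"twist":0},{"x":-0.03,"y":0,"z":0,"twist":0},{"x":-0.03,"y":0,"z":0,"twist":0},{"x":-0.03,"y":0,"z":0,"twist":0},{"x":-0.03,"y":0,"z":0,"twist":0}]' 0 20 | grep -E "pos|force|width"
python3 -m inch '[{"x":0,"y":0,"z":0,"twist":0},{"x":0,"y":0,"z":0,"twist":0},{"x":0,"y":0,"z":0,"twist":0},{"x":0,"y":0,"z":0,"twist":0},{"x":0,"y":0,"z":0,"twist":0},{"x":0,"y":0,"z":0,"twist":0},{"x":0,"y":0,"z":0,"twist":0},{"x":0,"y":0,"z":0,"twist":0}]' 0.08 20 | grep -E "pos|force|width"
```

```text
tool_pos: [538.6, 148.3, 200.6]
wrist_force: [12.6, 3.7, 8.8]
grip_width: 46.9
finger_force: 67.2
tool_pos: [538.6, 148.3, 200.5]
wrist_force: [13.6, 3.7, 9.7]
grip_width: 46.7
finger_force: 67.2
```

The grip won't relax in place. The nose is inside the bore, so opening a few millimetres will let the coil tilt and settle onto the balls between the pads, and then I regrip lightly.

```bash
python3 -m inch '[{"x":0,"y":0,"z":0,"twist":0},{"x":0,"y":0,"z":0,"twist":0},{"x":0,"y":0,"z":0,"twist":0},{"x":0,"y":0,"z":0,"twist":0},{"x":0,"y":0,"z":0,"twist":0},{"x":0,"y":0,"z":0,"twist":0},{"x":0,"y":0,"z":0,"twist":0},{"x":0,"y":0,"z":0,"twist":0}]' 0.26 20 | grep -E "pos|force|width"
python3 - <<'E'
from h import *
import pickle
to([530,147,195],196.6)
s=snapshot("wrist"); pickle.dump(s,open("w8.pkl","wb")); save(s,"w8"); g=cv2.cvtColor(s["frame"],cv2.COLOR_RGB2GRAY)
for r in range(205,390,6): print(r,"".join(" .:-=+*#%@"[min(9,g[r,c]//26)] for c in range(236,404,3)))
E
```

```text
tool_pos: [530.9, 147.1, 194.1]
wrist_force: [0.1, -0.0, 0.1]
grip_width: 53.7
finger_force: 0.0
tcp [530.9 147.1 194.1] yaw -163.4 t 22.65 F [ 0.1 -0.   0.1] w 53.7 | shift [ 0.009  0.001 -0.009] ('twist', np.float64(0.0))
205 :::::::::::::.::::::=-*+++=--:======++++++====++==+=+===
211 :::::::::-:::::::::::::::::::-:++=======+++++++++==+=+++
217 :::::::::::::::::::::::::::::::====+*+++=============+++
223 :-:::::-:::::::::::::::::::::::+=---=-====++++++======-=
229 :-:::::::::::::::-:::::::::::::+=================++++===
235 ------::::::::..::::::-:+=:=::=++++======+===========+++
241 -------:::::-::-::::::=++====+++**++==+=================
247 -::-:----:::::::-:-::=+=====++++====+++++++=======-----=
253 :-:::--:---:---::::-+*****=++-++===========+++*++=======
259 -------:-:::::::-:-==+#*=-.  -*%@%#+++++++=========++*++
265 :-::::::---:::-=+-.. .. ...... .... +@@#+*+++=+=++=====+
271 ==-:=::-::::=+-............... ........ @@#+*+++++++===-
277 =+=+++=::-++... ....... .. ... ... ..  ...@@%++***+===++
283 =+=+++==+%#............ ........   ......  :@@#+++++++++
289 ***+++-#@+...... .
[... 314 characters left out ...]
+++- . .... ....   .+-......+
325 ......++. ........... .-*******:...............+:.......
331  .... ++ ........... .................... ....++........
337 ......+++... ..-........... ........... .... :+++.......
343 .....=*++-..  **..... .... ............... ..+++* ......
349 .....#**%@ ... .............. ......... ....+@@+++......
355 ....===+*#+. ....... .....*................@@#+++=......
361 ... ******+* ...:... ....-+...  ..........%*+=+++**.....
367 . .****+***-=.....-+- .... .......-%....-=+++*=++++-. ..
373 ..-+++++++:----. .... .*++==++*:  .....**+++*+++==++....
379 ..=+++++++::::---:............... ::*+++*****+++**+**...
385 .+**+++++**:::------###*:...:++%%%%**+****+****++++*#...
```

Run:
```python
from h import *
import pickle
s=pickle.load(open("w8.pkl","rb"))
A=np.array([627,176.]);az=np.radians(-163.3);u=np.array([np.cos(az),np.sin(az)]);v=np.array([-u[1],u[0],0])
pt=lambda q:np.r_[A+u*(56+q*.559),123+q*.829]
w=np.r_[-u*.829,.559]
for c in(56,52,48,36,23):
    q=pt(c+13); print(c,"c",proj(s,[q]).round(0).tolist(),"in/out",proj(s,[q+25*w,q-25*w])[:,1].round(0),"side",proj(s,[q+25*v,q-25*v])[:,0].round(0))
print("tip",proj(s,[pt(58)]).round(0))
```

```text
56 c [[319.0, 327.0]] in/out [392. 267.] side [259. 380.]
52 c [[319.0, 327.0]] in/out [391. 269.] side [260. 378.]
48 c [[319.0, 328.0]] in/out [390. 271.] side [261. 377.]
36 c [[319.0, 329.0]] in/out [387. 276.] side [265. 373.]
23 c [[319.0, 331.0]] in/out [384. 281.] side [269. 369.]
tip [[319. 328.]]
```

The coil now leans with the pin, resting on the balls: flange rim at rows 262–375, nose in the bore at (318,322). Next I regrip the upper flange and push along the pin.

```bash
python3 -m inch '[{"x":-0.02,"y":0,"z":0.01,"twist":0},{"x":-0.04,"y":0,"z":0.03,"twist":0},{"x":-0.06,"y":0,"z":0.05,"twist":0},{"x":-0.065,"y":0,"z":0.07,"twist":0},{"x":-0.065,"y":0,"z":0.07,"twist":0},{"x":-0.065,"y":0,"z":0.07,"twist":0},{"x":-0.065,"y":0,"z":0.07,"twist":0},{"x":-0.065,"y":0,"z":0.07,"twist":0}]' | grep -E "pos|force|width"
python3 -m inch '[{"x":0,"y":0,"z":0,"twist":0},{"x":0,"y":0,"z":0,"twist":0},{"x":0,"y":0,"z":0,"twist":0},{"x":0,"y":0,"z":0,"twist":0},{"x":0,"y":0,"z":0,"twist":0},{"x":0,"y":0,"z":0,"twist":0},{"x":0,"y":0,"z":0,"twist":0},{"x":0,"y":0,"z":0,"twist":0}]' -0.4 40 | grep -E "pos|force|width"
python3 -m inch '[{"x":-0.01,"y":0,"z":0.016,"twist":0},{"x":-0.02,"y":0,"z":0.032,"twist":0},{"x":-0.03,"y":0,"z":0.048,"twist":0},{"x":-0.04,"y":0,"z":0.064,"twist":0},{"x":-0.05,"y":0,"z":0.08,"twist":0},{"x":-0.056,"y":0,"z":0.083,"twist":0},{"x":-0.056,"y":0,"z":0.083,"twist":0},{"x":-0.056,"y":0,"z":0.083,"twist":0}]' | grep -E "pos|force|width"
```

```text
tool_pos: [537.4, 149.0, 187.4]
wrist_force: [0.3, -0.0, 0.3]
grip_width: 54.0
finger_force: 0.0
tool_pos: [537.5, 149.0, 187.6]
wrist_force: [0.0, -1.2, 3.0]
grip_width: 48.3
finger_force: 41.1
tool_pos: [543.6, 150.6, 182.2]
wrist_force: [-4.6, -0.3, 12.8]
grip_width: 48.3
finger_force: 42.0
```

```bash
python3 -m inch '[{"x":-0.01,"y":0,"z":0.016,"twist":0},{"x":-0.02,"y":0,"z":0.032,"twist":0},{"x":-0.03,"y":0,"z":0.048,"twist":0},{"x":-0.04,"y":0,"z":0.064,"twist":0},{"x":-0.05,"y":0,"z":0.08,"twist":0},{"x":-0.056,"y":0,"z":0.083,"twist":0},{"x":-0.056,"y":0,"z":0.083,"twist":0},{"x":-0.056,"y":0,"z":0.083,"twist":0}]' | grep -E "pos|force|width"
python3 -c "
from h import *
to([543,151,180],196.6)
print(get_obs()['finger_force'])"
```

```text
tool_pos: [549.3, 152.2, 176.4]
wrist_force: [-8.8, -2.0, 22.5]
grip_width: 48.6
finger_force: 40.3
tcp [549.3 152.2 176.4] yaw -163.36 t 25.37 F [-8.8 -2.  22.5] w 48.6 | shift [ 0.064  0.007 -0.036] ('twist', np.float64(0.0002))
40.3309365491441
```

Run:
```python
from h import *
import pickle
s=snapshot("wrist"); pickle.dump(s,open("w9.pkl","wb")); save(s,"w9"); g=cv2.cvtColor(s["frame"],cv2.COLOR_RGB2GRAY)
for r in range(235,390,5): print(r,"".join(" .:-=+*#%@"[min(9,g[r,c]//26)] for c in range(236,404,3)))
A=np.array([627,176.]);az=np.radians(-163.3);u=np.array([np.cos(az),np.sin(az)]);v=np.array([-u[1],u[0],0])
pt=lambda q:np.r_[A+u*(56+q*.559),123+q*.829]
w=np.r_[-u*.829,.559]
for c in(56,48,40,32,23):
    q=pt(c+13); print(c,"c",proj(s,[q]).round(0).tolist(),"in/out",proj(s,[q+25*w,q-25*w])[:,1].round(0),"side",proj(s,[q+25*v,q-25*v])[:,0].round(0),"bore",proj(s,[q+8.7*w,q-8.7*w])[:,1].round(0))
print("tip",proj(s,[pt(58),pt(40)]).round(0))
```

```text
235 ------:----::::::------::=:::::::=+=======+++++=+======-
240 --------:-::------:::--==+=====-===============++++++===
245 ------::-::::::::-=++++%@@@@@@%%@@%%*+++++=+=====-===+++
250 ::::::---::-::=++++*:... .......  +@@@@%++++++==++======
255 :-:::::::::-=+++-........ .. .........@@@@%=++++++++====
260 ::::::::::=+++  ......... ........... ..:@@@%+**+++++*++
265 :::::-::=+++:.............................*@@@#+++++*+==
270 :::::::+++:................ .. ..... .......@@@@=+++++*+
275 =:::::+++-.............. .. ........  .......=@@@=++++++
280 ++****++=............... .....................@@@@=++==+
285 ==++=%@+................   ..  ... ....   .....@@@@+++++
290 +++=*#* ....... . ....  .   ....  .... .........###**#**
295 ++***-...... ..... ....  =+++= .. ...............*******
300 +*+**.... ........ ..  +++++++++     . ...........***+++
305 +***.. ..............=++*******++: .... ..........=**+*.
310 ***+.... ........... *+***##***++* ................*++++
315 ++*.............. ....**********+... ...............+++*
320 **:....................:***#***-......... ..........++**
32
[... 496 characters left out ...]
++*----::..... ...................+++++++==.......
370 .....-+++-:------. ....... .........::**##****++* ......
375 .... ++++--:::::--:. ..............%+***++++**+*++......
380 ....:+****::::-----#######.::#%%%%%%**+****+******......
385 ... ******-----::::#######-::*#%%%%%#=+++*********+.....
56 c [[321.0, 305.0]] in/out [381. 237.] side [250. 392.] bore [330. 280.]
48 c [[321.0, 307.0]] in/out [379. 243.] side [253. 388.] bore [331. 284.]
40 c [[320.0, 310.0]] in/out [377. 248.] side [257. 384.] bore [332. 287.]
32 c [[320.0, 312.0]] in/out [376. 253.] side [260. 381.] bore [333. 290.]
23 c [[320.0, 314.0]] in/out [374. 258.] side [263. 377.] bore [334. 294.]
tip [[321. 308.]
 [320. 313.]]
```

The coil is about half-way over the balls: the nose protrudes at rows 295–322 and the flange edge is at row 249, so centre ≈40 mm. I'll keep pushing.

```bash
python3 -m inch '[{"x":-0.01,"y":0,"z":0.016,"twist":0},{"x":-0.02,"y":0,"z":0.032,"twist":0},{"x":-0.03,"y":0,"z":0.048,"twist":0},{"x":-0.035,"y":0,"z":0.064,"twist":0},{"x":-0.04,"y":0,"z":0.08,"twist":0},{"x":-0.04,"y":0,"z":0.09,"twist":0},{"x":-0.04,"y":0,"z":0.09,"twist":0},{"x":-0.04,"y":0,"z":0.09,"twist":0}]' | grep -E "pos|force|width"
python3 -m inch '[{"x":-0.005,"y":0,"z":0.01,"twist":0},{"x":-0.01,"y":0,"z":0.02,"twist":0},{"x":-0.015,"y":0,"z":0.03,"twist":0},{"x":-0.02,"y":0,"z":0.04,"twist":0},{"x":-0.025,"y":0,"z":0.05,"twist":0},{"x":-0.025,"y":0,"z":0.05,"twist":0},{"x":-0.025,"y":0,"z":0.05,"twist":0},{"x":-0.025,"y":0,"z":0.05,"twist":0}]' | grep -E "pos|force|width"
cat > look.py <<'E'
from h import *
import sys
s=snapshot("wrist"); save(s,sys.argv[1]); g=cv2.cvtColor(s["frame"],cv2.COLOR_RGB2GRAY)
to([543,151,180],196.6)
for r in range(235,390,6): print(r,"".join(" .:-=+*#%@"[min(9,g[r,c]//26)] for c in range(236,404,3)))
A=np.array([627,176.]);az=np.radians(-163.3);u=np.array([np.cos(az),np.sin(az)]);v=np.array([-u[1],u[0],0])
pt=lambda q:np.r_[A+u*(56+q*.559),123+q*.829]
w=np.r_[-u*.829,.559]
for c in(44,40,36,32,28,23):
    q=pt(c+13); print(c,"in/out",proj(s,[q+25*w,q-25*w])[:,1].round(0),"side",proj(s,[q+25*v,q-25*v])[:,0].round(0),"bore",proj(s,[q+8.7*w,q-8.7*w])[:,1].round(0))
print("tip, balls",proj(s,[pt(58),pt(40)+8*v,pt(40)-8*v]).round(0).tolist())
E
python3 look.py w10
```

```text
tool_pos: [555.9, 154.0, 167.7]
wrist_force: [-0.9, 0.5, 16.0]
grip_width: 48.3
finger_force: 38.4
tool_pos: [559.0, 154.9, 162.9]
wrist_force: [1.7, 0.3, 15.5]
grip_width: 47.7
finger_force: 39.7
tcp [559.  154.9 162.9] yaw -163.41 t 26.8 F [ 1.8  0.5 15.4] w 47.8 | shift [ 0.162  0.008 -0.173] ('twist', np.float64(-0.0))
235 --:-:::::::::::-:-==+++++++++++++++#+=+++=+=====---===++
241 ::------::::::=++++++++++++++++++++%@@@@%++++++=++======
247 :::::::::::=++++++++*-:.  ...  .:=@@@@@@@@@%+++++++++===
253 :::::::::=++++++=:........ ..  ....  #@@@@@@@@*****+++++
259 ::::-::++++++*................. .........@@@@@@@*+++++++
265 ::::::++++++.............. ........... ....@@@@@@%++++++
271 -----+++++......... ........ ................@@@@@@===++
277 +*+:+++++ ............. .... ... . ...........@@@@@@++++
283 ++-%++++..... .. .........    .... .. ....:....@@@@@%##*
289 ++*@@@@... ..... ..... =+++++++- .... . .  .....++++++**
295 =+*+*+ ...... .. ... .+++******++................++*+===
301 ++*+*....... ....  +*++*********++** ......... ...*++*+=
307 +*++..............***+******#****+**+..
[... 506 characters left out ...]
361 ..... ***:----.. ..... ...-+..... .......=+=++==........
367 ..... +++:-:----....................::=**##****++.......
373 .....=+---:::::---:+.............. %%*****++++*+*:......
379 .....***+.:::-:---+*######=::#%%%%%%%*+*****+***** .....
385 ....****+--------:########-::=%#%%%%%*+++++*****+*-.....
44 in/out [380. 231.] side [248. 396.] bore [328. 276.]
40 in/out [379. 234.] side [250. 393.] bore [328. 278.]
36 in/out [378. 237.] side [252. 391.] bore [329. 280.]
32 in/out [377. 240.] side [254. 389.] bore [329. 282.]
28 in/out [376. 243.] side [255. 387.] bore [330. 283.]
23 in/out [375. 246.] side [257. 385.] bore [330. 285.]
tip, balls [[322.0, 301.0], [300.0, 306.0], [342.0, 306.0]]
```

Both balls now show outside the coil (cols ~292 and ~344, rows 301–313), and the rim at row 247 matches a centre of about 23 mm, so the coil is home. I'll unload, open, back off and verify.

```bash
python3 -m inch '[{"x":0,"y":0,"z":-0.01,"twist":0},{"x":0,"y":0,"z":-0.02,"twist":0},{"x":0,"y":0,"z":-0.03,"twist":0},{"x":0,"y":0,"z":-0.03,"twist":0},{"x":0,"y":0,"z":-0.03,"twist":0},{"x":0,"y":0,"z":-0.03,"twist":0},{"x":0,"y":0,"z":-0.03,"twist":0},{"x":0,"y":0,"z":-0.03,"twist":0}]' | grep -E "pos|force|width"
python3 -m inch '[{"x":0,"y":0,"z":0,"twist":0},{"x":0,"y":0,"z":0,"twist":0},{"x":0,"y":0,"z":0,"twist":0},{"x":0,"y":0,"z":0,"twist":0},{"x":0,"y":0,"z":0,"twist":0},{"x":0,"y":0,"z":0,"twist":0},{"x":0,"y":0,"z":0,"twist":0},{"x":0,"y":0,"z":0,"twist":0}]' 0.8 | grep -E "pos|force|width"
python3 -m inch '[{"x":0.02,"y":0,"z":-0.05,"twist":0},{"x":0.04,"y":0,"z":-0.15,"twist":0},{"x":0.06,"y":0,"z":-0.25,"twist":0},{"x":0.08,"y":0,"z":-0.38,"twist":0},{"x":0.08,"y":0,"z":-0.5,"twist":0},{"x":0.08,"y":0,"z":-0.65,"twist":0},{"x":0.08,"y":0,"z":-0.65,"twist":0},{"x":0.08,"y":0,"z":-0.65,"twist":0}]' | grep -E "pos|force|width"
sed -i 's/range(235,390,6)/range(235,375,4)/; s/range(236,404,3)/range(260,380,2)/' look.py
python3 look.py w11
```

```text
tool_pos: [558.9, 154.9, 163.1]
wrist_force: [7.0, 1.4, 5.4]
grip_width: 48.0
finger_force: 41.3
tool_pos: [554.2, 154.1, 159.6]
wrist_force: [0.6, -0.1, -1.1]
grip_width: 77.0
finger_force: 0.0
tool_pos: [547.6, 151.9, 226.9]
wrist_force: [-0.3, 0.1, -0.1]
grip_width: 77.1
finger_force: 0.0
tcp [546.8 151.8 225.5] yaw -163.4 t 28.85 F [-0.3 -0.1 -0.5] w 76.8 | shift [0.04  0.003 0.455] ('twist', np.float64(-0.0))
235 :::-:::::::-=+++=:........ ............:%@@@@#++++++========
239 ::::::::-=+++= ............................@@@@@#++++++++++=
243 ::::::-=++++..... ..... ... ......... ......:@@@@@@*+**+++=+
247 ::::-+++++: .......... .. . ................ .-@@@@@@*++++++
251 :::++++++ .... ......... ... .................. @@@@@@%*++++
255 :-++++++......... ........:===-........ .... ...=@@@@@@@#+++
259 =++++++*...............-+++++++++:...............-@@@@@@@%-=
263 +++++++...........  . +++*******++=.............  @@@@@@@@%+
267 #=+++@@ .. ........:+*++*********++**:........ .. %@@@@@@@@#
271 %%@@@@# ..... .... ***++*********++**+ ........ ..=+%%++++##
275 %@@@@@+............=**+++**+
[... 1288 characters left out ...]
:+%%%%%@%%%#%%@@@@@@@@@@@:@@@@@@@@@@@@@@****
359 ++++------------:*%%%%%%@==+++++*#@@@@@@@**+++++*++++******+
363 ++++++:::::-:----*%%%%%@==++++++*+@@@@@@@=+++*******++++++++
367 +++==+++==+::::::=%%%%%@=+++++++*+@@@@@@@*******++++++*+****
371 ==+===+==+===++==+=%%%%@==++++++**@@@@@@+++++********+++==++
44 in/out [314. 218.] side [271. 368.] bore [281. 248.]
40 in/out [315. 221.] side [272. 367.] bore [283. 250.]
36 in/out [315. 223.] side [272. 366.] bore [284. 252.]
32 in/out [316. 226.] side [273. 365.] bore [285. 254.]
28 in/out [316. 228.] side [274. 364.] bore [286. 255.]
23 in/out [317. 231.] side [275. 363.] bore [288. 258.]
tip, balls [[319.0, 264.0], [305.0, 271.0], [333.0, 271.0]]
```

Clear view: the rim spans cols 274–361 and rows ~231–315, which matches a seated coil at 23 mm (predicted 275–363, 231–317). Both balls are fully out behind it (298–336) and the gripper is free. I'll lift a little more and hand in.

```bash
python3 -m inch '[{"x":0.05,"y":0,"z":-0.1,"twist":0},{"x":0.1,"y":0,"z":-0.2,"twist":0},{"x":0.2,"y":0,"z":-0.3,"twist":0},{"x":0.3,"y":0,"z":-0.4,"twist":0},{"x":0.3,"y":0,"z":-0.4,"twist":0},{"x":0.3,"y":0,"z":-0.4,"twist":0},{"x":0.3,"y":0,"z":-0.4,"twist":0},{"x":0.3,"y":0,"z":-0.4,"twist":0}]' | grep -E "pos|force"
python3 -c "
from rig import *
print(close_job())"
```

```text
tool_pos: [517.8, 143.2, 264.0]
wrist_force: [-0.8, -0.2, 0.2]
finger_force: 0.0
the job is handed in; nothing more can be done
None
```

I turned the rack's empty branch to the robot's side, hung the coil on its pin and handed the job in at about 29.5 s. The last wrist picture showed the coil seated with both balls out behind it and the gripper clear. I did not take a final picture to check the other coils, the screwdriver or the bracket, and the hand-in gave no verdict.

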